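# Fit the slide carrier that matches the stage's dowels

### The arm

A 6-joint arm with a two-finger parallel gripper is mounted at the origin on the work surface. World frame = base frame: x ahead of the robot, y to its left, z up, the work surface at z = 0. Lengths are in m, angles in rad, forces in N, time in s.
With the tool pointing down it reaches from about 0.2 to 0.875 m from the base axis. Payload 3.4 kg.
Tool frame: the origin (TCP) lies on the centre line of the jaws, within the pads' length; the fingertips stand 25 mm ahead of it and the grasp point (between the pads) lies 6 mm ahead of it; z points along the fingers, y is the line along which they close (so a half turn about z gives the same grasp; the last joint's range is limited). The gripper opens to 94 mm and grips with 3 to 60 N. Pads are 16 mm wide; open, the fingers measure 119 mm over their backs; the gripper's body (75 mm by 177 mm) begins 78 mm behind the grasp point.
Start: joints at [-1.439, 0.276, 1.505, -0, 1.361, -0.121], TCP at [0.144, -0.557, 0.23] pointing down, gripper open.
Joint ranges: [-2.89, 2.89], [-0.75, 2.08], [0.22, 2.7], [-1.18, 4.32], [0.11, 2.71], [-2.7, 2.7]. Speed limits (rad/s): [2.57, 2.57, 3.14, 3.14, 3.14, 3.14].

### API

Orientations are given as a rotation vector (axis times angle).
In Python, from plant import r gives the robot as it stands.
- The arm moves only by the shell command python3 -m handwheel 'ROWS' [FORCE]. ROWS is JSON, a list that holds one entry, the list of rows, each a list of 7 numbers: the turn, a rotation vector about the tool's x, y, z in units of 90 degrees (1.0 is 90 degrees), then the shift along the tool's x, y, z in units of 0.1 m (1.0 is 0.1 m), then the finger opening in mm, from 0 to 94. A call has exactly 5 rows; each row is the pose to reach, as a shift and turn from the pose commanded when the call began, along the tool's axes at that moment; what a row does not reach only later rows make up. A row lasts 1/8 s, in which the tool goes at most 62.5 mm and 10.7 degrees, less where a joint would pass 70% of its speed; a pose out of reach is approached as far as the arm can. A call with a number of a shift or a turn outside -1 to 1 is refused whole. A call with a gripper value outside its range is refused whole. The fingers move at their own pace and stop on an object; FORCE is the grip in N (left out, the last holds). Time passes only in rows, so rows that repeat a pose let the fingers close, or fill a call up. It gives the time, the measured TCP pose, the force, the opening and the grip force at its end, in the units of the state.
- r.observe(): the state, without advancing time (a new reading comes with each control period).
- r.camera(name): name is "side" or "top" or "wrist"; returns (picture, depth): 420x560x3 uint8, blue, green, red; 420x560 float32, m along the optical axis (not along the pixel's ray), 0 where there is no reading.
- r.camera_params(name): a dict with "mtx" (3x3 intrinsics, pixels), "R" (3x3) and "t" (3): a world point X has camera coordinates R X + t; the wrist camera has in their place "T_tool_cam" (4x4, takes a point from camera to tool coordinates, whose origin is the TCP and whose axes are the flange's). Camera axes: x right, y down, z forward; pixel columns grow to the right and rows downward; lengths in m; the calibration is good to about 2 mm. A picture is of the moment at which its call begins: read the wrist's pose just before it. camera_params takes no time and is no camera call.
- r.finish_job(): hands the job in; it is judged then, once.
The state is a dict: "time": time; "joints": joint angles; "joint_vel": joint speeds; "tau": joint torques, N m; "eef_pos": TCP position; "eef_rot": TCP orientation; "wrist_force": force on the tool from outside, world axes, zero at the start; "moment": the same for the moment, N m; "width": finger opening in m; "grasp_force": force on a finger pad.
Only numpy, scipy, OpenCV 4.12 (cv2) and the standard library are available. Lean on these libraries where they do the work, as an engineer would, in place of code of your own. Each camera call takes 0.05 s, during which the arm holds its last target. There are 200 camera calls.

### The job

One of the three dark grey slide-carrier plates has the hole pattern that matches the four dowel pins standing on the microscope loading stage: find it, trying plates on the pins if need be, seat it fully home and flat on the stage and let go of it. Then press the long green bar switch on the front of the stage fully down near its middle, so that both ends go down evenly, and let it come back up. The two plates that do not fit must end up lying flat on the bench, rib upwards, and the slide box, the oil bottle and the lens can must be left where they stand.

Things in the scene. Friction and masses are not known exactly. Their poses are not given: they have to be found in the camera images.
- dock (a point): centre of the stage's black dock surface, 30 mm above the bench; z up, x to the back of the stage, y along the dock. The fitting plate lies centred on this point, its y axis along the dock's y (either way round), and drops until its underside lies on the dock (1 mm play all round). A wrong plate stays about 14 mm up on the pins' tips.
- stage: the fixed stage; origin on the bench 30 mm below point dock, same axes. Dock 110 x 190 mm (x, y). On it stand four steel dowels, 8 mm thick, 14 mm tall, top 4 mm tapered, at x = +-22 and y = +-50 or +-64 mm: which of the two differs each time and is not reported; look, or try the plates. The grey housing behind the dock begins at x = 58 mm and rises 26 mm above the dock.
- plate_a: loose dark grey carrier plate, 84 x 150 x 8 mm (own x, y, z), about 0.25 kg, origin at the centre of its underside. An orange grip rib, 36 mm along x, 14 mm along y, stands on its centre, 30 mm above its top face; flat glass slides beside it. Four 10 mm through holes at x = +-22, y = +-50 mm. Same after a half turn about z. Starts flat on the bench, rib up.
- plate_b: loose dark grey carrier plate, 84 x 150 x 8 mm (own x, y, z), about 0.25 kg, origin at the centre of its underside. An orange grip rib, 36 mm along x, 14 mm along y, stands on its centre, 30 mm above its top face; flat glass slides beside it. Four 10 mm through holes at x = +-22, y = +-64 mm. Same after a half turn about z. Starts flat on the bench, rib up.
- plate_c: loose dark grey carrier plate, 84 x 150 x 8 mm (own x, y, z), about 0.25 kg, origin at the centre of its underside. An orange grip rib, 36 mm along x, 14 mm along y, stands on its centre, 30 mm above its top face; flat glass slides beside it. Four 10 mm through holes at x = +-22, y = +-57 mm. Same after a half turn about z. Starts flat on the bench, rib up.
- bar_mid (a point): the middle of the top face of the long green bar switch at the front of the stage; the bar is 170 mm long along the dock's y axis, 22 mm wide and 10 mm thick, centred 82 mm in front of the dock's centre (at dock x = -82 mm); its top is 40 mm above the bench when up.
- bar_press (a joint): how far the middle of the bar is pressed down, m: 0 is up, 0.008 the stop. Spring-loaded: it starts to move at about 1.5 N, is fully down at about 8 N and comes back by itself.
- bar_tilt (a joint): sideways rocking of the bar about its middle, rad: 0 is level. Spring-centred, about 4 N m/rad, so that pressing more than about 15 mm from the middle rocks it visibly.
- slide_box: loose blue slide box, 100 x 85 x 34 mm, origin at the centre of its underside; to be left alone.
- oil_bottle: loose closed amber bottle, 34 mm in diameter and 60 mm tall, standing, origin at the centre of its underside; to be left alone.
- lens_can: loose brown and steel objective lens, 42 mm in diameter and 59 mm tall, standing, origin at the centre of its underside; to be left alone.
Not all that is in view belongs to the job. What is shaped like the plate_b but red is not meant.

How it is judged:
On the way, in this order (a step that is already met when the one before it is completed fails the run):
1. a plate lies fully home over the pins, let go (((z of plate_a in the frame of dock between -0.003 and 0.003 m and horizontal distance between plate_a and dock below 0.004 m and angle between the y axis of plate_a and the y axis of dock, either way round below 0.06 rad and angle between plate_a's own z axis and vertical below 0.04 rad and contact force between the fingers and plate_a below 0.05 N and linear speed of plate_a below 0.02 m/s) or (z of plate_b in the frame of dock between -0.003 and 0.003 m and horizontal distance between plate_b and dock below 0.004 m and angle between the y axis of plate_b and the y axis of dock, either way round below 0.06 rad and angle between plate_b's own z axis and vertical below 0.04 rad and contact force between the fingers and plate_b below 0.05 N and linear speed of plate_b below 0.02 m/s) or (z of plate_c in the frame of dock between -0.003 and 0.003 m and horizontal distance between plate_c and dock below 0.004 m and angle between the y axis of plate_c and the y axis of dock, either way round below 0.06 rad and angle between plate_c's own z axis and vertical below 0.04 rad and contact force between the fingers and plate_c below 0.05 N and linear speed of plate_c below 0.02 m/s))), for 0.2 s.
2. the bar is pressed at least 6 mm down with its two ends level (rocked less than 0.03 rad) while the plate lies home (value of joint bar_press above 0.006 m and value of joint bar_tilt between -0.03 and 0.03 rad and ((z of plate_a in the frame of dock between -0.003 and 0.003 m and horizontal distance between plate_a and dock below 0.004 m and angle between the y axis of plate_a and the y axis of dock, either way round below 0.06 rad and angle between plate_a's own z axis and vertical below 0.04 rad) or (z of plate_b in the frame of dock between -0.003 and 0.003 m and horizontal distance between plate_b and dock below 0.004 m and angle between the y axis of plate_b and the y axis of dock, either way round below 0.06 rad and angle between plate_b's own z axis and vertical below 0.04 rad) or (z of plate_c in the frame of dock between -0.003 and 0.003 m and horizontal distance between plate_c and dock below 0.004 m and angle between the y axis of plate_c and the y axis of dock, either way round below 0.06 rad and angle between plate_c's own z axis and vertical below 0.04 rad))), for 0.1 s.
At the end, for the whole second after the job is handed in: The fitting plate rests untouched, underside within 3 mm of the dock, centred within 4 mm, turned under 0.06 rad, tilted under 0.04 rad; the other two rest flat on the bench, rib up (undersides below 4 mm, tilt under 0.05 rad); the bar is back up (under 2 mm down) (((z of plate_a in the frame of dock between -0.003 and 0.003 m and horizontal distance between plate_a and dock below 0.004 m and angle between the y axis of plate_a and the y axis of dock, either way round below 0.06 rad and angle between plate_a's own z axis and vertical below 0.04 rad and contact force between the fingers and plate_a below 0.05 N and linear speed of each of plate_a, plate_b, plate_c below 0.02 m/s and height (world z) of each of plate_b, plate_c below 0.004 m and angle between each of plate_b, plate_c's own z axis and vertical below 0.05 rad) or (z of plate_b in the frame of dock between -0.003 and 0.003 m and horizontal distance between plate_b and dock below 0.004 m and angle between the y axis of plate_b and the y axis of dock, either way round below 0.06 rad and angle between plate_b's own z axis and vertical below 0.04 rad and contact force between the fingers and plate_b below 0.05 N and linear speed of each of plate_b, plate_a, plate_c below 0.02 m/s and height (world z) of each of plate_a, plate_c below 0.004 m and angle between each of plate_a, plate_c's own z axis and vertical below 0.05 rad) or (z of plate_c in the frame of dock between -0.003 and 0.003 m and horizontal distance between plate_c and dock below 0.004 m and angle between the y axis of plate_c and the y axis of dock, either way round below 0.06 rad and angle between plate_c's own z axis and vertical below 0.04 rad and contact force between the fingers and plate_c below 0.05 N and linear speed of each of plate_c, plate_a, plate_b below 0.02 m/s and height (world z) of each of plate_a, plate_b below 0.004 m and angle between each of plate_a, plate_b's own z axis and vertical below 0.05 rad)) and value of joint bar_press below 0.002 m).
It fails at once if the slide box is shifted by more than 30 mm or tipped over (distance of slide_box from where it was at the start of the episode above 0.03 m or angle between slide_box's own z axis and vertical above 0.5 rad).
It fails at once if the oil bottle is shifted by more than 30 mm or tipped over (distance of oil_bottle from where it was at the start of the episode above 0.03 m or angle between oil_bottle's own z axis and vertical above 0.5 rad).
It fails at once if the lens can is shifted by more than 30 mm or tipped over (distance of lens_can from where it was at the start of the episode above 0.03 m or angle between lens_can's own z axis and vertical above 0.5 rad).
It also fails if it takes over 72 s, if anything falls off the work surface, if the arm or the gripper's body presses on something with over 40 N, if the wrist force passes 120 N, or if a joint passes its speed limit or range.

## Working session

There is one attempt and no reset: what is moved stays moved. The work goes in short steps, Python scripts to look and compute and a shell command to move; the robot and the scene stay as the last step left them, time stands still between calls to the robot, and variables do not carry over. Pictures are saved under pics/ and viewed, at most 10 in all, crops included, and the job is handed in when it is done.

```bash
ls; mkdir -p pics
python3 - <<'E'
from plant import r
import cv2,numpy as np
o=r.observe(); print(o['time'],o['eef_pos'],o['eef_rot'],o['width'])
for n in ('top','side'):
    im,d=r.camera(n); cv2.imwrite(f'pics/{n}0.png',im); np.save(f'pics/{n}0.npy',d)
    p=r.camera_params(n); print(n,p)
print(r.camera_params('wrist'))
E
```

```text
pics
0.0 [ 0.14374144 -0.55620759  0.22963359] [-3.11477030e+00 -3.95755850e-01 -2.09746944e-05] 0.09382624249897063
top {'mtx': array([[538.62740872,   0.        , 281.00305924],
       [  0.        , 538.62740872, 207.44797408],
       [  0.        ,   0.        ,   1.        ]]), 'R': array([[-0.01899246, -0.99975673,  0.01121485],
       [-0.98735288,  0.01698865, -0.15762509],
       [ 0.15739622, -0.0140667 , -0.98743534]]), 't': array([0.06475715, 0.54937115, 1.72485016])}
side {'mtx': array([[510.48406187,   0.        , 284.55018771],
       [  0.        , 510.48406187, 216.78457139],
       [  0.        ,   0.        ,   1.        ]]), 'R': array([[ 0.99650022, -0.08332742, -0.00662226],
       [-0.05051232, -0.53715574, -0.84196925],
       [ 0.06660194,  0.83935704, -0.53948488]]), 't': array([-0.54589068,  0.12142668,  1.34670813])}
{'mtx': array([[307.25427755,   0.        , 280.16871236],
       [  0.        , 307.25427755, 209.02323219],
       [  0.        ,   0.        ,   1.        ]]), 'T_tool_cam': array([[ 1.07388332e-03, -9.70920507e-01, -2.39399700e-01,
         6.90041606e-02],
       [ 9.99999386e-01,  1.10812316e-03, -8.42456328e-06,
        -4.01455803e-04],
       [ 2.73463933e-04, -2.39399544e-01,  9.70921100e-01,
        -1.52238717e-01],
       [ 0.00000000e+00,  0.00000000e+00,  0.00000000e+00,
         1.00000000e+00]])}
```

View pics/top0.png

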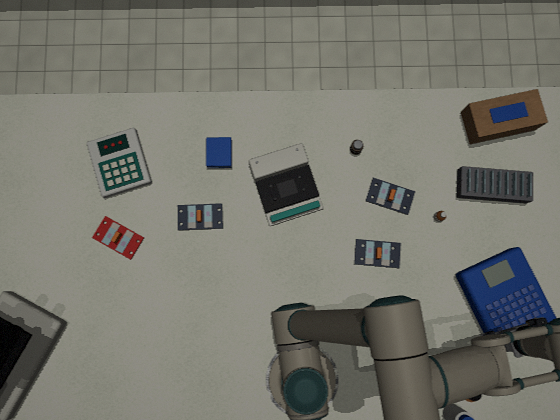

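View pics/side0.png

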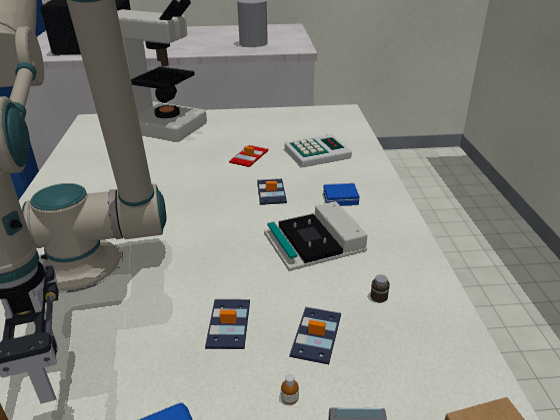

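The top view shows three dark grey candidates at (200,216), (390,196) and (377,253). The red decoy is at (118,238), and the stage is at (285,185) with the green bar at (296,212). Next are close crops of all of these, plus measurements.

```bash
cat > h.py <<'E'
from plant import r
import cv2,numpy as np
from scipy.spatial.transform import Rotation as Ro
def ray(p,uv,z):
    "pixels Nx2 -> world points on plane z; p has mtx,R,t"
    uv=np.atleast_2d(uv).astype(float)
    d=np.c_[uv,np.ones(len(uv))]@np.linalg.inv(p['mtx']).T@p['R']
    c=-p['R'].T@p['t']
    return c+d*((z-c[2])/d[:,2])[:,None]
def wrist():
    o=r.observe(); im,d=r.camera('wrist'); p=r.camera_params('wrist')
    T=np.eye(4);T[:3,:3]=Ro.from_rotvec(o['eef_rot']).as_matrix();T[:3,3]=o['eef_pos']
    W=np.linalg.inv(T@p['T_tool_cam'])
    return im,d,dict(mtx=p['mtx'],R=W[:3,:3],t=W[:3,3]),o
def go(xyz,yaw=None,o=None):
    """shift (0.1 m) and turn (90deg) in tool axes to reach TCP xyz, tool down, tool y axis at world angle yaw (mod pi)"""
    o=o or r.observe(); R=Ro.from_rotvec(o['eef_rot'])
    s=R.inv().apply(np.array(xyz)-o['eef_pos'])/0.1
    best=None
    for k in range(-2,3):
        if yaw is None: a=np.arctan2(*R.as_matrix()[[1,0],1])
        else: a=yaw+k*np.pi
        y=np.array([np.cos(a),np.sin(a),0]);z=np.array([0,0,-1.])
        t=(R.inv()*Ro.from_matrix(np.c_[np.cross(y,z),y,z])).as_rotvec()/(np.pi/2)
        if best is None or np.linalg.norm(t)<np.linalg.norm(best)-1e-6: best=t
    print('turn',best.round(3),'shift',s.round(3),'joints',np.round(o['joints'],2))
def blobs(mask,mn):
    n,l,s,c=cv2.connectedComponentsWithStats(mask.astype(np.uint8))
    return [(l==i,s[i],c[i]) for i in range(1,n) if s[i][4]>=mn]
E
python3 - <<'E'
from h import *
im=cv2.imread('pics/top0.png');p=r.camera_params('top')
hsv=cv2.cvtColor(im,cv2.COLOR_BGR2HSV)
H,S,V=cv2.split(hsv)
roi=np.zeros(H.shape,bool);roi[95:285,80:450]=1
for m,s,c in blobs(roi&(H>5)&(H<18)&(S>180)&(V>110),12): print('orange',c.round(1),s[4],ray(p,c,.038).round(3)[0])
for m,s,c in blobs(roi&(V<100)&(S>30)&(S<150),100):
    q=cv2.boxPoints(cv2.minAreaRect(cv2.findContours(m.astype(np.uint8),0,2)[0][0]))
    w=ray(p,q,.008);a,b=w[1]-w[0],w[2]-w[1]
    l=a if np.linalg.norm(a)>np.linalg.norm(b) else b
    print('dark',c.round(1),s[4],w.mean(0).round(3),np.linalg.norm(a).round(3),np.linalg.norm(b).round(3),'long axis deg',np.degrees(np.arctan2(l[1],l[0])).round(1))
for m,s,c in blobs(roi&(H>75)&(H<95)&(S>120)&(V>60),150):
    q=cv2.boxPoints(cv2.minAreaRect(cv2.findContours(m.astype(np.uint8),0,2)[0][0]));w=ray(p,q,.04);a,b=w[1]-w[0],w[2]-w[1]
    l=a if np.linalg.norm(a)>np.linalg.norm(b) else b
    print('green',c.round(1),ray(p,c,.04).round(3),np.linalg.norm(a).round(3),np.linalg.norm(b).round(3),np.degrees(np.arctan2(l[1],l[0])).round(1))
sd=cv2.imread('pics/side0.png')
c=lambda im,x,y,w,h:cv2.resize(im[y:y+h,x:x+w],(400,300),interpolation=cv2.INTER_CUBIC)
M=np.vstack([np.hstack([c(im,160,186,80,60),c(im,350,166,80,60)]),np.hstack([c(im,337,223,80,60),c(sd,260,200,112,84)])])
cv2.imwrite('pics/m1.png',M)
E
```

```text
orange [392.2 193.4] 25 [ 0.592 -0.315  0.038]
orange [115. 236.] 24 [0.467 0.596 0.038]
orange [379.5 252.6] 15 [ 0.397 -0.263  0.038]
dark [389.9 195.6] 597 [ 0.589 -0.314  0.008] 0.084 0.149 long axis deg -109.9
dark [199.6 216.2] 594 [0.531 0.326 0.008] 0.148 0.082 long axis deg -88.7
dark [360.1 251.5] 238 [ 0.403 -0.209  0.008] 0.082 0.044 long axis deg -7.1
dark [388.  253.7] 362 [ 0.396 -0.286  0.008] 0.084 0.097 long axis deg -94.9
green [130.8 169.9] [[0.686 0.55  0.04 ]] 0.083 0.096 -161.0
green [294.6 210.8] [[0.539 0.01  0.04 ]] 0.166 0.019 -72.4
```

View pics/m1.png

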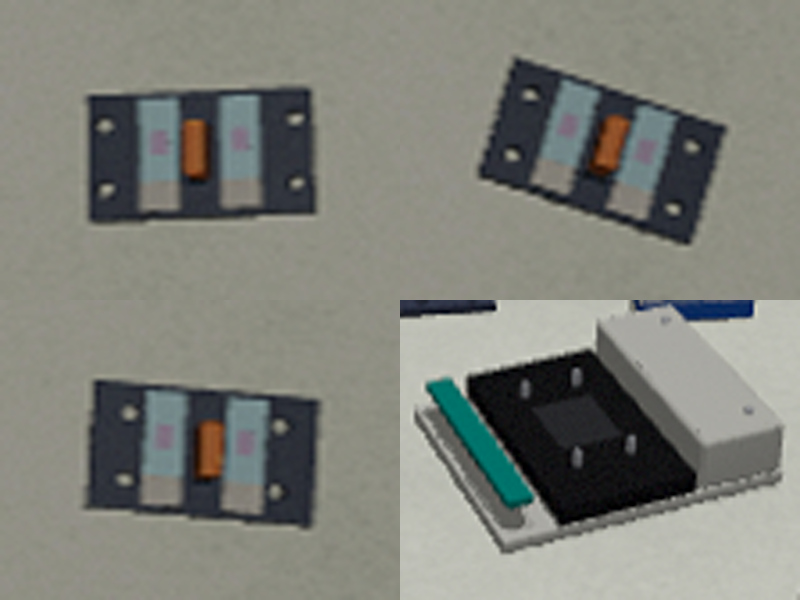

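Top left is plate_b: hole spacing is about 127 mm. Top right is plate_c at about 115 mm, and bottom left is plate_a at about 101 mm. The pins' feet in the side crop are at about (525,397), (577,387), (577,465) and (630,453), so I can now compute the pin spacing.

Run:
```python
from h import *
p=r.camera_params('side')
q=np.array([[525,397],[577,387],[577,467],[630,456]],float)
tip=np.array([[525,381],[577,370],[577,448],[630,435]],float)
for pts,z in((q,.03),(tip,.044)):
    w=ray(p,np.c_[260+(pts[:,0]-400)/3.571,200+(pts[:,1]-300)/3.571],z)
    d=lambda i,j:np.linalg.norm(w[i]-w[j]).round(4)
    print(w.round(3).tolist(),w.mean(0).round(3),'x',d(0,1),d(2,3),'y',d(0,2),d(1,3))
    v=w[0]-w[2]; print(np.degrees(np.arctan2(v[1],v[0])))
```

```text
[[0.583, 0.07, 0.03], [0.626, 0.08, 0.03], [0.612, -0.026, 0.03], [0.653, -0.016, 0.03]] [0.619 0.027 0.03 ] x 0.0435 0.0423 y 0.1005 0.1002
106.75470188493829
[[0.583, 0.072, 0.044], [0.626, 0.084, 0.044], [0.612, -0.022, 0.044], [0.654, -0.009, 0.044]] [0.619 0.031 0.044] x 0.044 0.0434 y 0.0976 0.0963
107.37871555134907
```

Pin spacing is about 100 mm in y, so the pins are at ±50 mm and plate_a fits (top view (377,253)). I'll go above it.

Run:
```python
from h import *
go([.397,-.263,.17],np.radians(85))
```

```text
turn [-0.001  0.     0.216] shift [ 3.186 -2.205  0.601] joints [-1.44  0.28  1.51 -0.    1.36 -0.12]
```

```bash
R='[[[0,0,0,0.3,-0.2,0.1,60],[0,0,0,0.6,-0.4,0.1,60],[0,0,0,0.9,-0.6,0.2,60],[0,0,0,1,-0.7,0.2,60],[0,0,0,1,-0.7,0.2,60]]]'; unset R
python3 -m handwheel '[[[0,0,0,0.3,-0.2,0.1,60],[0,0,0,0.6,-0.4,0.1,60],[0,0,0,0.8,-0.6,0.2,60],[0,0,0,1,-0.7,0.2,60],[0,0,0,1,-0.7,0.2,60]]]' 20
python3 -m handwheel '[[[0,0,0,0.3,-0.2,0.1,60],[0,0,0,0.6,-0.4,0.1,60],[0,0,0,0.8,-0.6,0.2,60],[0,0,0,1,-0.7,0.2,60],[0,0,0,1,-0.7,0.2,60]]]' 20
python3 -m handwheel '[[[0,0,0.05,0.3,-0.2,0.1,60],[0,0,0.1,0.6,-0.4,0.1,60],[0,0,0.15,0.8,-0.6,0.2,60],[0,0,0.2,1,-0.75,0.2,60],[0,0,0.216,1,-0.75,0.2,60]]]' 20
python3 - <<'E'
from h import *
im,d,p,o=wrist(); cv2.imwrite('pics/w1.png',im)
go([.397,-.263,.17],np.radians(85))
E
```

```text
time: 0.72
eef_pos: [0.2237, -0.4629, 0.2102]
eef_rot: [-3.115, -0.399, 0.0]
wrist_force: [-0.6, -0.3, 0.2]
width: 0.0599
grasp_force: 0.0
time: 1.35
eef_pos: [0.3026, -0.3714, 0.1904]
eef_rot: [3.116, 0.399, -0.001]
wrist_force: [-0.3, -1.0, -0.1]
width: 0.0602
grasp_force: 0.0
time: 1.98
eef_pos: [0.3807, -0.2742, 0.1705]
eef_rot: [3.138, -0.134, -0.0]
wrist_force: [0.9, -1.1, 1.0]
width: 0.06
grasp_force: 0.0
turn [0.001 0.    0.   ] shift [ 0.156 -0.132  0.005] joints [-0.77  0.16  1.82 -0.    1.16  0.88]
```

View pics/w1.png

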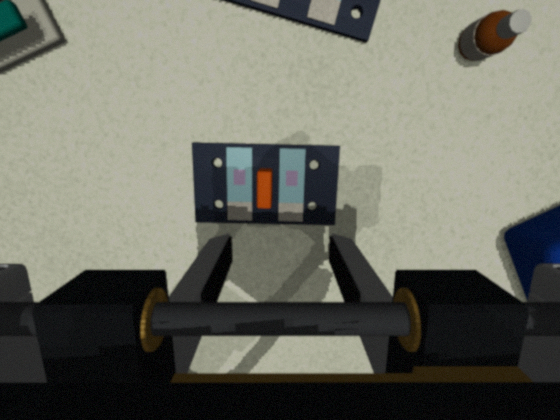

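The wrist view shows plate_a at (265,183), with holes at (218,162), (313,165), (218,204) and (312,206). The orange rib is at (264,190), and the bottle and slide-box-coloured item are clear of it. Next I measure the holes precisely.

```bash
cat >> h.py <<'E'
def holes(im,p,z,roi):
    "bright holes inside dark plate in roi x0,y0,x1,y1"
    x0,y0,x1,y1=roi; V=cv2.cvtColor(im,cv2.COLOR_BGR2HSV)[...,2]
    m=np.zeros(V.shape,bool); m[y0:y1,x0:x1]=V[y0:y1,x0:x1]>95
    b=[c for k,s,c in blobs(m,15) if s[4]<150 and max(s[2],s[3])<16]
    return np.array(b),ray(p,b,z)
E
python3 - <<'E'
from h import *
im,d,p,o=wrist()
b,w=holes(im,p,.008,(198,148,335,220)); print(b.round(1).tolist(),w.round(4).tolist())
hsv=cv2.cvtColor(im,cv2.COLOR_BGR2HSV);H,S,V=cv2.split(hsv)
m=(H<18)&(S>180)&(V>110);m[:140]=0;m[225:]=0
for k,s,c in blobs(m,50): print('rib',c,ray(p,c,.038).round(4),s)
if len(w)==4:
    q=w[np.argsort(w[:,1])];v=q[2:].mean(0)-q[:2].mean(0);a=np.arctan2(v[1],v[0]);c=w.mean(0)
    print(c,np.degrees(a),np.linalg.norm(v)); go([c[0],c[1],.038],a)
E
```

```text
[[216.6, 162.0], [312.4, 164.0], [217.7, 203.2], [310.9, 203.6]] [[0.4261, -0.2138, 0.008], [0.4158, -0.3108, 0.008], [0.3834, -0.2092, 0.008], [0.3746, -0.3066, 0.008]]
rib [263.07724426 188.82045929] [[ 0.3998 -0.2603  0.038 ]] [257 171  14  37 479]
[ 0.39999447 -0.26009516  0.008     ] 84.39371221706703 0.09767966832318083
turn [0.001 0.    0.007] shift [ 0.185 -0.169  1.326] joints [-0.77  0.16  1.82 -0.    1.16  0.88]
```

```bash
python3 -m handwheel '[[[0,0,0.007,0.1,-0.1,0.2,50],[0,0,0.007,0.185,-0.17,0.4,50],[0,0,0.007,0.185,-0.17,0.6,50],[0,0,0.007,0.185,-0.17,0.6,50],[0,0,0.007,0.185,-0.17,0.6,50]]]' 30
python3 -m handwheel '[[[0,0,0,0,0,0.2,50],[0,0,0,0,0,0.4,50],[0,0,0,0,0,0.6,50],[0,0,0,0,0,0.72,50],[0,0,0,0,0,0.72,50]]]' 30
python3 -m handwheel '[[[0,0,0,0,0,0,30],[0,0,0,0,0,0,10],[0,0,0,0,0,0,5],[0,0,0,0,0,0,5],[0,0,0,0,0,0,5]]]' 30
```

```text
time: 2.7
eef_pos: [0.4004, -0.2595, 0.1111]
eef_rot: [3.137, -0.154, 0.001]
wrist_force: [-0.2, 0.0, -0.0]
width: 0.0499
grasp_force: 0.0
time: 3.32
eef_pos: [0.4003, -0.2585, 0.0384]
eef_rot: [-3.138, 0.153, 0.001]
wrist_force: [-0.4, 0.1, -0.1]
width: 0.0504
grasp_force: 0.0
time: 3.95
eef_pos: [0.4007, -0.2587, 0.0388]
eef_rot: [3.137, -0.153, 0.001]
wrist_force: [0.3, -0.9, 1.6]
width: 0.0138
grasp_force: 30.0
```

Grip holds (13.8 mm, 30 N). Next I lift and work out the transport.

```bash
python3 -m handwheel '[[[0,0,0,0,0,-0.3,5],[0,0,0,0,0,-0.6,5],[0,0,0,0,0,-0.9,5],[0,0,0,0,0,-1,5],[0,0,0,0,0,-1,5]]]' 40
python3 - <<'E'
from h import *
o=r.observe();print(o['width'],o['eef_pos'])
go([.618,.030,.14],np.radians(107.2))
E
```

```text
time: 4.58
eef_pos: [0.4002, -0.258, 0.1382]
eef_rot: [-3.138, 0.153, 0.0]
wrist_force: [0.7, 0.1, -2.4]
width: 0.0137
grasp_force: 40.0
0.013710361385196889 [ 0.40024161 -0.25799134  0.13821285]
turn [-0.     0.    -0.253] shift [ 1.887 -3.078 -0.018] joints [-0.72  0.2   1.85  0.    1.09  0.95]
```

```bash
python3 -m handwheel '[[[0,0,0,0,-0.3,-0.1,5],[0,0,0,0.1,-0.6,-0.2,5],[0,0,0,0.2,-0.9,-0.3,5],[0,0,0,0.2,-1,-0.3,5],[0,0,0,0.2,-1,-0.3,5]]]' 40
python3 -m handwheel '[[[0,0,0,0,-0.3,0,5],[0,0,0,0.1,-0.6,0,5],[0,0,0,0.2,-0.9,0,5],[0,0,0,0.2,-1,0,5],[0,0,0,0.2,-1,0,5]]]' 40
python3 -m handwheel '[[[0,0,-0.05,0,-0.3,0,5],[0,0,-0.1,0.1,-0.6,0,5],[0,0,-0.17,0.2,-0.9,0,5],[0,0,-0.25,0.2,-1,0,5],[0,0,-0.253,0.2,-1,0,5]]]' 40
python3 - <<'E'
from h import *
im,d,p,o=wrist(); cv2.imwrite('pics/w2.png',im); print(o['width'])
go([.618,.030,.14],np.radians(107.2))
E
```

```text
time: 5.2
eef_pos: [0.4289, -0.16, 0.1671]
eef_rot: [-3.137, 0.151, 0.005]
wrist_force: [-0.4, 0.2, -2.8]
width: 0.0136
grasp_force: 40.0
time: 5.82
eef_pos: [0.4589, -0.0635, 0.1678]
eef_rot: [3.137, -0.152, -0.003]
wrist_force: [-0.4, 0.1, -2.5]
width: 0.0136
grasp_force: 40.0
time: 6.45
eef_pos: [0.4891, 0.0337, 0.1681]
eef_rot: [3.106, 0.468, -0.002]
wrist_force: [-0.1, 0.6, -3.6]
width: 0.0138
grasp_force: 40.0
0.013837277350023812
turn [ 0.001  0.001 -0.001] shift [1.224 0.41  0.281] joints [-0.07  0.2   1.78 -0.    1.17  1.2 ]
```

View pics/w2.png

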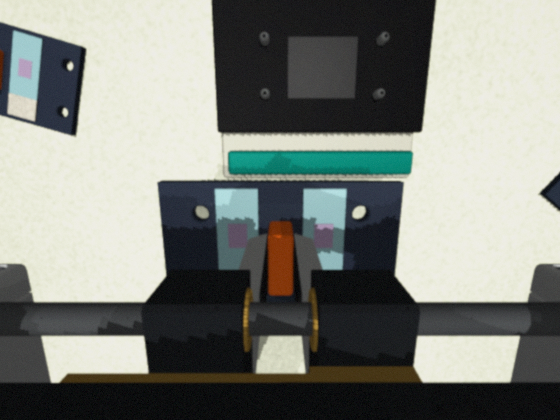

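This shows the pins at (264,36), (385,36), (265,93) and (379,93), with the bar at (320,162). The held plate's front holes are at (202,212) and (359,212). I'll measure both.

Run:
```python
from h import *
im,d,p,o=wrist()
V=cv2.cvtColor(im,cv2.COLOR_BGR2HSV)[...,2]
m=V>60; m[:,:225]=0;m[:,425:]=0;m[125:]=0;m[30:105,284:362]=0
B=[c for k,s,c in blobs(m,12) if s[4]<300]; print(np.round(B,1).tolist())
B=np.array([c for c in B if 25<c[1]<110])
for z in(.037,.041):
    w=ray(p,B,z); print(w.round(4).tolist())
    if len(w)==4:
        i=np.argsort(w[:,1]);a=w[i[2:]].mean(0)-w[i[:2]].mean(0)
        print(w.mean(0).round(4),np.degrees(np.arctan2(a[1],a[0])),np.linalg.norm(a))
H,S,_=cv2.split(cv2.cvtColor(im,cv2.COLOR_BGR2HSV))
for k,s,c in blobs((H>75)&(H<95)&(S>150)&(V>60),500):
    q=cv2.minAreaRect(cv2.findContours(k.astype(np.uint8),0,2)[0][0]);w=ray(p,cv2.boxPoints(q),.04)
    a,b=w[1]-w[0],w[2]-w[1];l=a if np.linalg.norm(a)>np.linalg.norm(b) else b
    print('bar',w.mean(0).round(4),np.degrees(np.arctan2(l[1],l[0])).round(2),np.linalg.norm(a).round(4),np.linalg.norm(b).round(4))
zt=o['eef_pos'][2]-.0388+.008
mh=V>120; mh[:195]=0;mh[228:]=0;mh[:,:185]=0;mh[:,380:]=0;mh[:,215:346]=0
c=np.array([c for k,s,c in blobs(mh,30)]);w=ray(p,c,zt)
R=Ro.from_rotvec(o['eef_rot']);print('held',c.round(1).tolist(),R.inv().apply(w-o['eef_pos']).round(4).tolist(), o['eef_pos'])
```

```text
[[263.3, 36.3], [383.0, 36.3], [264.1, 92.3], [378.9, 92.3], [423.2, 112.3]]
[[0.6256, 0.0905, 0.037], [0.6551, -0.0049, 0.037], [0.5836, 0.0774, 0.037], [0.613, -0.0178, 0.037]]
[0.6193 0.0363 0.037 ] 107.14841347736598 0.09976432798596968
[[0.6246, 0.09, 0.041], [0.6536, -0.0041, 0.041], [0.5832, 0.0771, 0.041], [0.6122, -0.0168, 0.041]]
[0.6184 0.0365 0.041 ] 107.14841347736603 0.09835586191663198
bar [0.5409 0.0128 0.04  ] -72.87 0.0198 0.1634
held [[201.7, 211.8], [358.4, 211.9]] [[0.0221, -0.0486, 0.0307], [0.0221, 0.0477, 0.0308]] [0.48899099 0.03334611 0.16816273]
```

Dock centre is (0.619,0.0365) at 107.15°, and the bar agrees. The plate is held centred. I'll go to hover.

Run:
```python
from h import *
go([.619,.0365,.095],np.radians(107.15))
```

```text
turn [ 0.001  0.001 -0.001] shift [1.253 0.349 0.732] joints [-0.07  0.19  1.78 -0.    1.17  1.2 ]
```

```bash
python3 -m handwheel '[[[0,0,0,0.2,0.1,0,5],[0,0,0,0.4,0.2,0,5],[0,0,0,0.6,0.3,0,5],[0,0,0,0.8,0.35,0,5],[0,0,0,0.9,0.35,0,5]]]' 40
python3 -m handwheel '[[[0,0,0,0.2,0,0.1,5],[0,0,0,0.35,0,0.3,5],[0,0,0,0.35,0,0.5,5],[0,0,0,0.35,0,0.7,5],[0,0,0,0.35,0,0.7,5]]]' 40
python3 - <<'E'
from h import *
im,d,p,o=wrist(); cv2.imwrite('pics/w3.png',im); print(o['wrist_force'],o['eef_pos'])
go([.619,.0365,.095],np.radians(107.15))
E
```

```text
time: 7.18
eef_pos: [0.5865, 0.0262, 0.1682]
eef_rot: [3.106, 0.465, -0.0]
wrist_force: [-0.2, -0.3, -2.1]
width: 0.0137
grasp_force: 40.0
time: 7.8
eef_pos: [0.6171, 0.0384, 0.0952]
eef_rot: [-3.105, -0.47, 0.01]
wrist_force: [-0.1, 0.3, -2.6]
width: 0.0138
grasp_force: 40.0
[-0.10290966  0.26169814 -2.62947668] [0.61709636 0.03844313 0.0952441 ]
turn [-0.001  0.002  0.001] shift [0.002 0.02  0.017] joints [-0.05  0.44  1.6  -0.    1.1   1.22]
```

```bash
python3 -m handwheel '[[[0,0,0,0,0.01,0.03,5],[0,0,0,0,0.01,0.06,5],[0,0,0,0,0.01,0.09,5],[0,0,0,0,0.01,0.12,5],[0,0,0,0,0.01,0.14,5]]]' 40
python3 - <<'E'
from h import *
go([.619,.0365,.0688],np.radians(107.15)); print(r.observe()['moment'])
E
```

```text
time: 8.48
eef_pos: [0.6193, 0.037, 0.0843]
eef_rot: [3.106, 0.469, -0.0]
wrist_force: [0.4, 0.3, -2.5]
width: 0.0137
grasp_force: 40.0
turn [0. 0. 0.] shift [-0.004  0.004  0.155] joints [-0.05  0.45  1.62 -0.    1.07  1.22]
[-0.01820306 -0.01764585 -0.0551054 ]
```

```bash
python3 -m handwheel '[[[0,0,0,0,0,0.02,5],[0,0,0,0,0,0.03,5],[0,0,0,0,0,0.04,5],[0,0,0,0,0,0.05,5],[0,0,0,0,0,0.06,5]]]' 40
python3 - <<'E'
from h import *
go([.619,.0365,.0688],np.radians(107.15)); print(r.observe()['moment'])
E
```

```text
time: 9.1
eef_pos: [0.6197, 0.0369, 0.0786]
eef_rot: [3.106, 0.469, 0.001]
wrist_force: [0.0, -0.8, -2.1]
width: 0.0135
grasp_force: 40.0
turn [ 0. -0.  0.] shift [-0.008  0.002  0.098] joints [-0.05  0.46  1.62 -0.    1.06  1.22]
[-0.05806921 -0.11256017  0.02652423]
```

```bash
python3 -m handwheel '[[[0,0,0,0,0,0.02,5],[0,0,0,0,0,0.04,5],[0,0,0,0,0,0.06,5],[0,0,0,0,0,0.08,5],[0,0,0,0,0,0.09,5]]]' 40
```

```text
time: 9.72
eef_pos: [0.6198, 0.0368, 0.0695]
eef_rot: [3.106, 0.469, 0.001]
wrist_force: [1.6, -2.2, -0.6]
width: 0.0133
grasp_force: 40.0
```

Nearly home. I'll release, rise clear and look.

```bash
python3 -m handwheel '[[[0,0,0,0,0,0.005,20],[0,0,0,0,0,0.005,40],[0,0,0,0,0,0.005,50],[0,0,0,0,0,0.005,50],[0,0,0,0,0,0.005,50]]]' 20
python3 -m handwheel '[[[0,0,0,0,0,-0.2,50],[0,0,0,0,0,-0.4,50],[0,0,0,-0.2,0,-0.7,50],[0,0,0,-0.5,0,-1,50],[0,0,0,-0.6,0,-1,50]]]' 20
python3 - <<'E'
from h import *
im,d,p,o=wrist(); s=r.camera('side')[0]
c=cv2.resize(s[190:290,250:383],(560,420),interpolation=cv2.INTER_CUBIC)[:,80:480]
cv2.imwrite('pics/w4.png',np.hstack([c,cv2.resize(im[:,80:480],(400,420))]))
g=p['R'].T@((np.array([0,0,1])))
# depth: plate top vs dock around
uv=np.stack(np.meshgrid(np.arange(560),np.arange(420)),-1).reshape(-1,2)
X=np.c_[uv,np.ones(len(uv))]@np.linalg.inv(p['mtx']).T*d.reshape(-1,1)
W=((X-p['t'])@p['R']); D=W[:,:2]-[.619,.0365]; th=np.radians(17.15)
x=D@[np.cos(th),np.sin(th)];y=D@[-np.sin(th),np.cos(th)]
for n,k in dict(top_l=(abs(x)<15e-3)&(abs(y-.064)<8e-3),top_r=(abs(x)<15e-3)&(abs(y+.064)<8e-3),front=(abs(x+.036)<3e-3)&(abs(y)<.06),back=(abs(x-.036)<3e-3)&(abs(y)<.06),dock=(abs(x)<.03)&(abs(abs(y)-.086)<4e-3)).items():
    k&=d.ravel()>0; print(n,k.sum(),np.median(W[k,2]).round(4) if k.sum() else '')
go([.5409,.0128,.13],np.radians(107.15))
E
```

```text
time: 10.35
eef_pos: [0.6193, 0.0371, 0.069]
eef_rot: [3.106, 0.469, -0.0]
wrist_force: [-1.1, -0.5, -0.1]
width: 0.0498
grasp_force: 0.0
time: 10.98
eef_pos: [0.5624, 0.019, 0.1712]
eef_rot: [3.105, 0.469, 0.007]
wrist_force: [-0.3, 0.9, 0.5]
width: 0.0497
grasp_force: 0.0
top_l 587 0.0362
top_r 573 0.0361
front 32023 0.2766
back 958 0.0364
dock 1095 0.0281
turn [-0.  0.  0.] shift [-0.212  0.001  0.387] joints [-0.09  0.3   1.63 -0.    1.21  1.18]
```

View pics/w4.png

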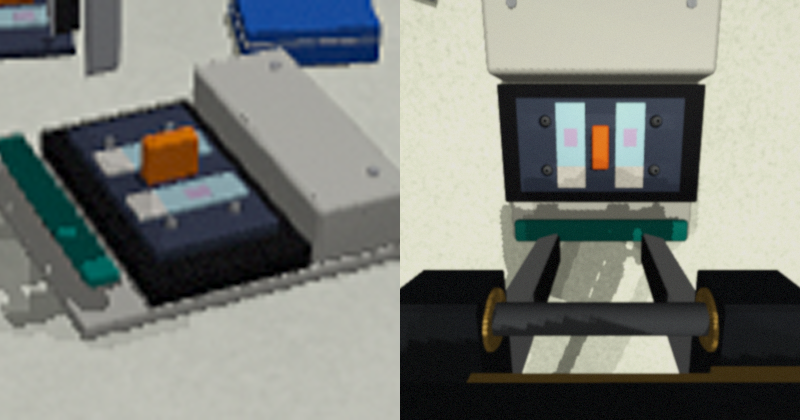

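The plate is home: all four pins show through its holes at wrist-half (545,121), (655,121), (547,170) and (655,170). It sits level, 8 mm proud of the dock. Next is the bar press with closed fingers.

```bash
python3 -m handwheel '[[[0,0,0,-0.1,0,0.1,20],[0,0,0,-0.2,0,0.3,0],[0,0,0,-0.21,0,0.5,0],[0,0,0,-0.21,0,0.7,0],[0,0,0,-0.21,0,0.8,0]]]' 10
python3 -m handwheel '[[[0,0,0,0,0,0.1,0],[0,0,0,0,0,0.15,0],[0,0,0,0,0,0.15,0],[0,0,0,0,0,0.15,0],[0,0,0,0,0,0.15,0]]]' 10
python3 - <<'E'
from h import *
go([.5409,.0127,.057],np.radians(107.15))
E
```

```text
time: 11.7
eef_pos: [0.5405, 0.0133, 0.0862]
eef_rot: [-3.105, -0.469, 0.007]
wrist_force: [0.4, 0.4, 0.1]
width: 0.0035
grasp_force: 0.0
time: 12.32
eef_pos: [0.5424, 0.0131, 0.0745]
eef_rot: [3.106, 0.469, 0.002]
wrist_force: [0.2, 0.4, 0.5]
width: 0.0005
grasp_force: 0.0
turn [ 0.    -0.001  0.   ] shift [-0.015 -0.001  0.175] joints [-0.1   0.36  1.8  -0.    0.97  1.17]
```

```bash
python3 -m handwheel '[[[0,0,0,-0.01,0,0.05,0],[0,0,0,-0.01,0,0.09,0],[0,0,0,-0.01,0,0.12,0],[0,0,0,-0.01,0,0.14,0],[0,0,0,-0.01,0,0.16,0]]]' 10
python3 -m handwheel '[[[0,0,0,0,0,0.005,0],[0,0,0,0,0,0.01,0],[0,0,0,0,0,0.015,0],[0,0,0,0,0,0.015,0],[0,0,0,0,0,0.015,0]]]' 10
python3 - <<'E'
from h import *
print(r.observe()['moment'])
E
```

```text
time: 12.95
eef_pos: [0.5409, 0.0128, 0.0583]
eef_rot: [3.106, 0.469, -0.0]
wrist_force: [-1.7, 0.3, 6.7]
width: 0.0008
grasp_force: 3.5
time: 13.58
eef_pos: [0.5409, 0.0128, 0.0572]
eef_rot: [3.106, 0.469, -0.0]
wrist_force: [-1.7, -0.0, 7.9]
width: 0.0003
grasp_force: 3.9
[ 0.02350246  0.51098156 -0.01499341]
```

```bash
python3 -m handwheel '[[[0,0,0,0,0,0.01,0],[0,0,0,0,0,0.02,0],[0,0,0,0,0,0.02,0],[0,0,0,0,0,0.02,0],[0,0,0,0,0,0.02,0]]]' 10
python3 -m handwheel '[[[0,0,0,0,0,-0.1,0],[0,0,0,0,0,-0.3,0],[0,0,0,0,0,-0.6,0],[0,0,0,-0.2,0,-0.9,0],[0,0,0,-0.6,0,-1,0]]]' 10
python3 -m handwheel '[[[0,0,0,-0.2,0,-0.2,0],[0,0,0,-0.4,0,-0.2,0],[0,0,0,-0.5,0,-0.2,0],[0,0,0,-0.5,0,-0.2,0],[0,0,0,-0.5,0,-0.2,0]]]' 10
python3 - <<'E'
from h import *
im,d,p,o=wrist(); t=r.camera('top')[0]; cv2.imwrite('pics/w5.png',np.hstack([cv2.resize(t[90:290,80:450],(400,216)),cv2.resize(im,(288,216))]))
uv=np.stack(np.meshgrid(np.arange(560),np.arange(420)),-1).reshape(-1,2)
X=np.c_[uv,np.ones(len(uv))]@np.linalg.inv(p['mtx']).T*d.reshape(-1,1)
W=((X-p['t'])@p['R']); D=W[:,:2]-[.5409,.0128]; th=np.radians(17.15)
x=D@[np.cos(th),np.sin(th)];y=D@[-np.sin(th),np.cos(th)]
for y0 in(-.07,-.03,.03,.07):
    k=(abs(x)<6e-3)&(abs(y-y0)<6e-3)&(d.ravel()>0);print('bar',y0,k.sum(),np.median(W[k,2]).round(4))
for y0 in(-.064,.064):
    k=(abs(x-.082)<15e-3)&(abs(y-y0)<8e-3)&(d.ravel()>0);print('plate',k.sum(),np.median(W[k,2]).round(4))
E
```

```text
time: 14.2
eef_pos: [0.5409, 0.0128, 0.0569]
eef_rot: [3.106, 0.47, 0.001]
wrist_force: [-4.2, 0.3, 20.1]
width: 0.0002
grasp_force: 9.7
time: 14.82
eef_pos: [0.4856, -0.0052, 0.156]
eef_rot: [3.105, 0.471, 0.007]
wrist_force: [-0.1, 0.3, 0.7]
width: 0.0001
grasp_force: 0.0
time: 15.45
eef_pos: [0.4365, -0.0196, 0.174]
eef_rot: [-3.106, -0.469, 0.0]
wrist_force: [0.1, 0.1, 0.6]
width: 0.0
grasp_force: 0.0
bar -0.07 201 0.038
bar -0.03 200 0.0381
bar 0.03 209 0.0381
bar 0.07 203 0.0381
plate 22 0.0357
plate 17 0.0359
```

View pics/w5.png

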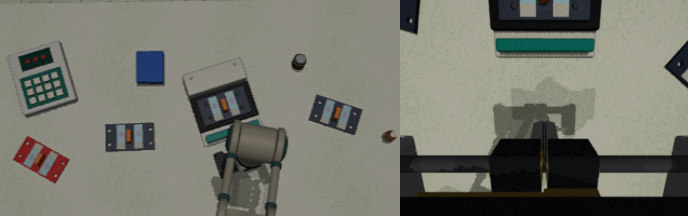

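The bar reached its stop (20 N) and is back up and level. The plate is home at (225,103), and the two other plates lie untouched at (130,136) and (335,114).

```bash
python3 -c "
from plant import r
print(r.finish_job())"
```

```text
the job is handed in; nothing more can be done
None
```

I seated plate_a (holes at ±50 mm, matching the pins) fully home and let go of it, then pressed the bar to its stop at its middle and it came back up level; plates b and c, the slide box, the bottle and the lens can were not touched, and the job was handed in at about 15.5 s, with no verdict returned.

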